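# Set the die selector to the triangle and confirm

### The arm

A 6-joint arm with a two-finger parallel gripper is mounted at the origin on a cart in front of the work surface, level with it; the furniture and walls round the work are solid. World frame = base frame: x ahead of the robot, y to its left, z up, the work surface at z = 0. Lengths are in mm, angles in rad, forces in N, time in s.
With the tool pointing down it reaches from about 350 to 775 mm from the base axis. Payload 7.3 kg.
Tool frame: the origin (TCP) lies on the centre line of the jaws, within the pads' length; the fingertips stand finger_overhang ahead of it and the grasp point (between the pads) lies 8 mm behind it (finger_overhang is the distance from the TCP to the fingertips, in mm); z points along the fingers, y is the line along which they close (so a half turn about z gives the same grasp; the last joint's range is limited). The gripper opens to 92 mm and grips with 3 to 60 N. Pads are 19 mm wide; open, the fingers measure 130 mm over their backs; the gripper's body (75 mm by 190 mm) begins 47 mm behind the grasp point.
Start: joints at [-0.146, 0.342, 1.524, -0, 1.275, -0.146], TCP at [525.018, 0.02, 237.741] pointing down, gripper open.
Joint ranges: [-2.53, 2.53], [-0.77, 2.02], [0.04, 2.7], [-1, 4.14], [0.28, 2.66], [-3.11, 3.11]. Speed limits (rad/s): [2.57, 2.57, 3.14, 3.14, 3.14, 3.14].

### API

Orientations are given as [roll, pitch, yaw] about the fixed x, y, z axes, in that order (R = Rz(yaw) Ry(pitch) Rx(roll)).
In Python, from plant import get_obs, capture, close_job, finger_overhang gives the robot as it stands.
- The arm moves only by the shell command python3 -m inch 'ROWS'. ROWS is JSON, one flat list of numbers, 7 for each row, row after row: the turn, a rotation vector about the tool's x, y, z scaled (see below), then the shift along the tool's x, y, z scaled (see below), then the closure, from -1 (fully open) to 1 (shut). In form: [ax, ay, az, tx, ty, tz, gripper, ax, ay, az, tx, ty, tz, gripper, ...]. A call has 1 to 10 rows; each row shifts and turns the commanded pose from where the row before left it, along the tool's axes as they then stand; what a row does not reach is not made up. The controller multiplies each number of a shift by 0.8 m and each number of a turn by 1.5 rad. A row lasts 1/12 s, in which the tool goes at most 41.7 mm and 7.16 degrees, less where a joint would pass 70% of its speed; a pose out of reach is approached as far as the arm can. A call with a number of a shift or a turn outside -1 to 1 is refused whole. A call with a gripper value outside its range is refused whole. The fingers move at their own pace and stop on an object; the grip force is fixed at half the most. Time passes only in rows, so rows that do not move let the fingers close. It gives the time, the measured TCP pose, the force, the opening and the grip force at its end, in the units of the state.
- get_obs(): the state, without advancing time (a new reading comes with each control period).
- capture(name): name is "scene" or "side" or "wrist"; returns a dict with "image" (384x512x3 uint8, red, green, blue), "mtx" (3x3 intrinsics, pixels), "pose" (4x4, takes a point from camera to world coordinates). Camera axes: x right, y up, looking along -z (the intrinsics and any distortion apply to the point x, -y, -z); pixel columns grow to the right and rows downward; lengths in mm; the calibration is good to about 2 mm. The wrist camera is an equidistant fisheye: a pixel r from the principal point sees the ray r / f radians off the axis. A picture is of the moment at which its call begins. There is no depth.
- close_job(): hands the job in; it is judged then, once.
The state is a dict: "time": time; "joint_positions": joint angles; "dq": joint speeds; "tau": joint torques, N m; "tool_pos": TCP position; "tcp_rot": TCP orientation; "contact_force": force on the tool from outside, world axes, zero at the start; "moment": the same for the moment, N m; "grip_width": finger opening in mm; "finger_force": force on a finger pad.
Only numpy, scipy, OpenCV 4.12 (cv2) and the standard library are available. Lean on these libraries where they do the work, as an engineer would, in place of code of your own. Each camera call takes 0.05 s, during which the arm holds its last target. There are 200 camera calls.

### The job

Set the die selector to the triangle: with the fingertips, and without pinching it, gently push the upright tab of the round turret until its pointer aims at the middle of the triangular plate and stays there. Then press the round push button on the selector fully down and let it go. Leave the jar, piping nozzle, tape roll and jar lid beside it where they stand.

Things in the scene. Friction and masses are not known exactly. Their poses are not given: they have to be found in the camera images.
- console: Selector housing: low round white drum, 240 mm across, deck (flat top) 24 mm above the table; fixed to the table. Origin on the turret's axis, at table height; x, y lie in the table, z up. Four plates lie on its deck along the -x half (seen from the origin, at the angles -1.5, -0.7, 0.7 and 1.5 rad counter-clockwise from -x, centres 93 mm from the axis; which shape lies at which place varies); the push button is on the +x side, 83 mm from the axis.
- turret (a joint): Angle of the aluminium turret in the housing, rad. 0: its tab and pointer point along the console's -x; grows counter-clockwise seen from above; stops at -1.75 and 1.75. It has no click stops and no spring: friction (about 0.15 N m, some 2.5 N at the tab) keeps it where it is left. Turret disc 92 mm across, top 13 mm above the deck; hub top 21 mm above the deck.
- tab_top (a point): Middle of the top of the turret's upright dark steel tab, 66 mm from the turret's axis and 66 mm above the table (42 mm above the deck). The tab is a fin 22 mm long (radially), 10 mm thick (the way it is pushed) and stands free on both sides from 14 mm above the deck upward, on the turret's 16 mm wide arm. Push it sideways, square to the radius. The point turns with the turret: its x axis lies along the radius (pointing to the turret's axis), y is the pushing direction, z up.
- pointer (a point): Aim point of the turret's pointer: on the line from the axis through the tab and the pointed nose (whose tip is 79 mm from the axis), 93 mm from the axis, the same radius as the plates' centres. It turns with the turret.
- plate_triangle: The triangular plate, dark steel, sides 37 mm, 5 mm thick, fixed flat on the deck. Origin: middle of its underside, 24 mm above the table.
- plate_round: Round plate, dark steel, 37 mm across, 5 mm thick, fixed flat on the deck. Origin: middle of its underside.
- plate_square: Square plate, dark steel, 33 mm sides, 5 mm thick, fixed flat on the deck. Origin: middle of its underside.
- plate_cross: Plus-shaped plate, dark steel, 38 mm across, arms 11 mm wide, 5 mm thick, fixed flat on the deck. Origin: middle of its underside.
- confirm_top (a point): Middle of the top of the selector's round steel push button, 32 mm across, 46 mm above the table when up; it moves with the button, in a black housing.
- confirm (a joint): Travel of the push button, m: 0 up, 0.006 fully down. Springs back; fully down takes 5 N.
- jar: Loose bystander: empty clear glass jar, 54 mm across, 93 mm tall. Origin: middle of its underside.
- nozzle: Loose bystander: steel piping nozzle, a cone 33 mm across the foot, 44 mm tall. Origin: middle of its underside.
- masking_tape: Loose bystander: roll of masking tape lying flat, 94 mm across, 18 mm high. Origin: middle of its underside.
- lid: Loose bystander: jar lid lying flat, 54 mm across, 12 mm high. Origin: middle of its underside.

How it is judged:
By the outcome, as a careful person would: the job done as asked, in the order asked, and still so for the second after the job is handed in, with the robot touching nothing.
It also fails if it takes over 48 s, if anything falls off the work surface, if the arm or the gripper's body presses on something with over 40 N, if the wrist force passes 120 N, or if a joint passes its speed limit or range.

## Working session

There is one attempt and no reset: what is moved stays moved. The work goes in short steps, Python scripts to look and compute and a shell command to move; the robot and the scene stay as the last step left them, time stands still between calls to the robot, and variables do not carry over. Pictures are saved under pics/ and viewed, at most 10 in all, crops included, and the job is handed in when it is done.

```bash
mkdir -p pics
python3 - <<'E'
from plant import *
import cv2,json
print(finger_overhang, get_obs())
import numpy as np
ims=[]
for n in("scene","side","wrist"):
    c=capture(n);cv2.imwrite(f"pics/{n}0.png",c["image"][:,:,::-1]);np.savez(f"pics/{n}0.npz",**c);print(n,c["mtx"].tolist(),c["pose"].round(3).tolist(),[k for k in c])
E
```

```text
11.0 {'time': 0.0, 'joint_positions': array([-1.46016385e-01,  3.42734659e-01,  1.52503457e+00,  5.49426365e-06,
        1.27542992e+00, -1.45982542e-01]), 'dq': array([-0.0012085 ,  0.00022425,  0.00091827, -0.00077055, -0.00134332,
       -0.0006087 ]), 'tau': array([ 7.61924657e-04, -4.31245601e+01, -2.44219762e+01,  7.17750052e-02,
        5.59406646e-02, -1.04314388e-04]), 'tool_pos': array([5.24592126e+02, 7.52710433e-02, 2.37032650e+02]), 'tcp_rot': array([-3.14000401e+00, -2.38885276e-04,  1.57076069e+00]), 'contact_force': array([ 0.10193842, -0.37061252,  0.2671593 ]), 'moment': array([ 0.04324179, -0.0393724 ,  0.00948075]), 'finger_force': 0.0, 'grip_width': 91.77260270262171}
scene [[379.76681424628237, 0.0, 253.88528010329424], [0.0, 379.76681424628237, 185.9835821457528], [0.0, 0.0, 1.0]] [[0.867, 0.319, -0.382, 200.25], [-0.497, 0.585, -0.641, -662.952], [0.019, 0.746, 0.666, 700.488], [0.0, 0.0, 0.0, 1.0]] ['image', 'mtx', 'pose']
side [[457.3787217288996, 0.0, 248.36742169473723], [0.0, 457.3787217288996, 202.7130346931816], [0.0, 0.0, 1.0]] [[-0.999, -0.036, 0.025, 601.629], [0.038, -0.399, 0.916, 1146.936], [-0.023, 0.916, 0.4, 599.843], [0.0, 0.0, 0.0, 1.0]] ['image', 'mtx', 'pose']
wrist [[297.3186396354542, 0.0, 256.57755265147796], [0.0, 297.3186396354542, 188.33426723558043], [0.0, 0.0, 1.0]] [[1.0, -0.0, 0.002, 525.221], [-0.0, 0.959, 0.285, 79.008], [-0.001, -0.285, 0.959, 383.268], [0.0, 0.0, 0.0, 1.0]] ['image', 'mtx', 'pose']
```

View pics/scene0.png

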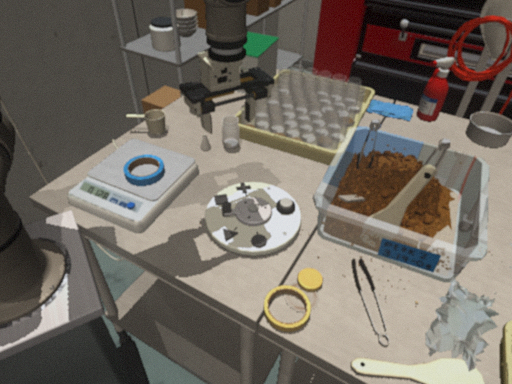

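View pics/wrist0.png

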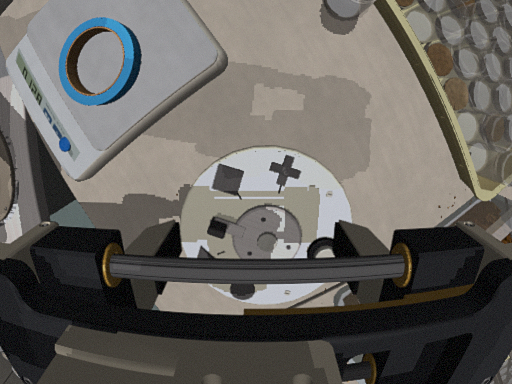

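View pics/side0.png

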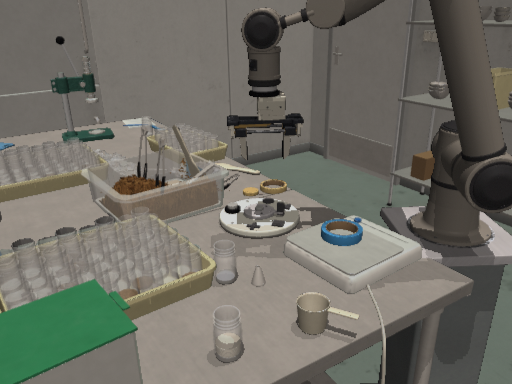

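The scene shows the drum at about (253,217), with cross (243,187), square (222,199), triangle (231,235), round (259,240) and button (286,205). The wrist view has the tab at about (218,228); the side view adds the jar and nozzle at the back (225,262) and (258,275).

```bash
cat > h.py <<'E'
import numpy as np,cv2
from plant import *
def ray(c,u,v,fish=False):
    K=c["mtx"];P=c["pose"];d=np.array([(u-K[0,2])/K[0,0],(v-K[1,2])/K[1,1]])
    if fish:
        r=np.hypot(*d);d=np.array([*(d/r*np.sin(r)),np.cos(r)])
    else: d=np.array([*d,1.])
    return P[:3,3],P[:3,:3]@(d*[1,-1,-1])
def onz(c,u,v,z,fish=False):
    o,d=ray(c,u,v,fish);return (o+d*(z-o[2])/d[2])[:2]
# top-down rectified view at plane z: 2 px/mm over [x0,x0+w]x[y0..]; image x right = -y world, up = +x world
def ortho(c,z,cx,cy,half=130,s=2.2,fish=False):
    n=int(2*half*s);j,i=np.meshgrid(np.arange(n),np.arange(n))
    X=cx+half-i/s;Y=cy+half-j/s
    P=c["pose"];p=np.stack([X,Y,np.full(X.shape,float(z))],-1)-P[:3,3]
    q=p@P[:3,:3]*[1,-1,-1];K=c["mtx"]
    if fish:
        t=np.hypot(q[...,0],q[...,1]);th=np.arctan2(t,q[...,2]);a=q[...,0]/t*th;b=q[...,1]/t*th
    else: a=q[...,0]/q[...,2];b=q[...,1]/q[...,2]
    return cv2.remap(c["image"],(K[0,0]*a+K[0,2]).astype(np.float32),(K[1,1]*b+K[1,2]).astype(np.float32),cv2.INTER_LINEAR)
E
python3 - <<'E'
from h import *
c=dict(np.load("pics/scene0.npz"));w=dict(np.load("pics/wrist0.npz"))
print(onz(c,253,217,24),onz(w,267,225,24,True),onz(c,286,205,46))
h=cv2.cvtColor(c["image"],cv2.COLOR_RGB2HSV)
m=((h[...,2]>170)&(h[...,1]<40)).astype(np.uint8);m[:170]=0;m[260:]=0;m[:,:195]=0;m[:,310:]=0
pts=np.vstack([k for k in cv2.findContours(m,0,1)[0] if len(k)>10])
hull=cv2.convexHull(pts)[:,0]
g=np.array([onz(c,u,v,24) for u,v in hull]);print(cv2.minEnclosingCircle(g.astype(np.float32)))
cx,cy=onz(c,253,217,24)
a=ortho(c,29,cx,cy,s=1.5);b=ortho(w,29,cx,cy,s=1.5,fish=True)
cv2.imwrite("pics/o1.png",np.hstack([a,b])[:,:,::-1]);print(cx,cy)
E
```

```text
[ 529.48779731 -110.05017346] [538.33885297 -77.98880727] [ 609.92848003 -131.85509714]
((556.7352294921875, -78.23318481445312), 207.72023010253906)
529.4877973129962 -110.05017346197701
```

View pics/o1.png

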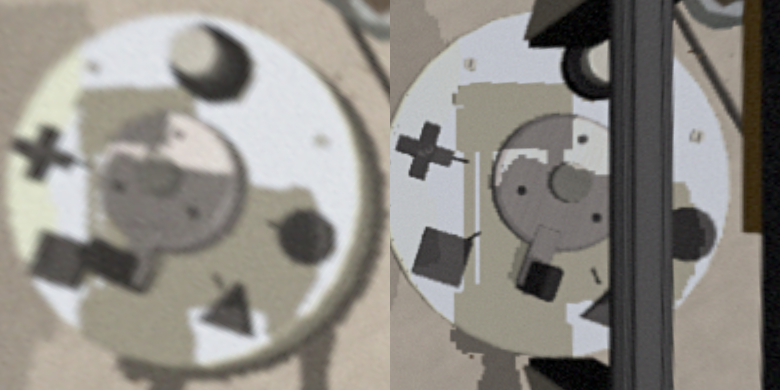

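The rectified views (up = +x, right = -y) show the cross (43,151), square (60,259), triangle (231,308), round (305,237) and the tab lying between square and triangle. Now a rigid fit of the plate centres and the tab angle.

```bash
cat >> h.py <<'E'
def fitconsole(P,ang):  # P: world xy of plates at ang -> origin, yaw
    q=-93*np.c_[np.cos(ang),np.sin(ang)];P=np.array(P);a=(q-q.mean(0))@[1,1j];b=(P-P.mean(0))@[1,1j]
    r=np.vdot(a,b);th=np.angle(r);e=np.exp(1j*th);t=P@[1,1j]-e*(q@[1,1j])
    o=t.mean();print("resid",abs(t-o).round(1),"scale",abs(r)/np.vdot(a,a).real);return np.array([o.real,o.imag]),th
E
python3 - <<'E'
from h import *
cx,cy=529.488,-110.05
c=dict(np.load("pics/scene0.npz"));w=dict(np.load("pics/wrist0.npz"))
W=lambda j,i,s:np.array([cx+130-i/s,cy+130-j/s])
for n,cam,fish,seeds,ang in(("scene",c,0,[(43,151),(60,259),(231,310),(305,237)],[-1.5,-.7,.7,1.5]),("wrist",w,1,[(38,150),(53,256),(302,234)],[-1.5,-.7,1.5])):
    s=3.;im=cv2.cvtColor(ortho(cam,29,cx,cy,s=s,fish=fish),cv2.COLOR_RGB2GRAY)
    P=[]
    for j,i in seeds:
        J,I=2*j,2*i;m=np.zeros_like(im);cv2.circle(m,(J,I),66,255,-1)
        m&=((im<95)*255).astype(np.uint8);m=cv2.morphologyEx(m,2,np.ones((13,13),np.uint8))
        k,l,st,ce=cv2.connectedComponentsWithStats(m)
        lab=l[I,J];print(n,lab,st[lab].tolist() if lab else 0, W(*ce[lab],s).round(1));P.append(W(*ce[lab],s) if lab else W(j,i,1.5))
    o,th=fitconsole(P,ang);print(n,"origin",o.round(1),"yaw",round(th,3))
    R=lambda r,a,: o-r*np.array([np.cos(th+a),np.sin(th+a)])
    print("tri",R(93,.7).round(1),"button",R(-83,0).round(1))
    # tab top at z66: dark blob
    im=cv2.cvtColor(ortho(cam,66,cx,cy,s=3,fish=fish),cv2.COLOR_RGB2GRAY);cv2.imwrite(f"pics/tab_{n}.png",im[350:750])
    cv2.imwrite("pics/a_%s.png"%n,cv2.resize(im,(390,390)))
import subprocess
cv2.imwrite("pics/o2.png",np.hstack([cv2.imread("pics/a_scene.png"),cv2.imread("pics/a_wrist.png")]))
E
```

```text
scene 1 [35, 260, 100, 94, 3909] [557.3  -8. ]
scene 1 [69, 473, 117, 96, 8206] [485.9 -22.8]
scene 1 [422, 571, 76, 92, 4565] [ 452.9 -135. ]
scene 1 [557, 422, 106, 105, 8666] [ 501.5 -183.3]
resid [0.1 2.2 1.9 2.6] scale 0.9838466121502105
scene origin [536.6 -98.7] yaw -0.298
tri [ 451.  -135.1] button [ 615.9 -123. ]
wrist 1 [15, 248, 109, 108, 5868] [559.1  -2.8]
wrist 1 [48, 458, 116, 111, 9227] [488.7 -14.8]
wrist 1 [539, 414, 110, 108, 9602] [ 503.6 -177.4]
resid [0.9 1.  1.5] scale 0.9865746084282196
wrist origin [537.9 -92.6] yaw -0.308
tri [ 451.9 -128.1] button [ 617.  -117.7]
```

View pics/o2.png

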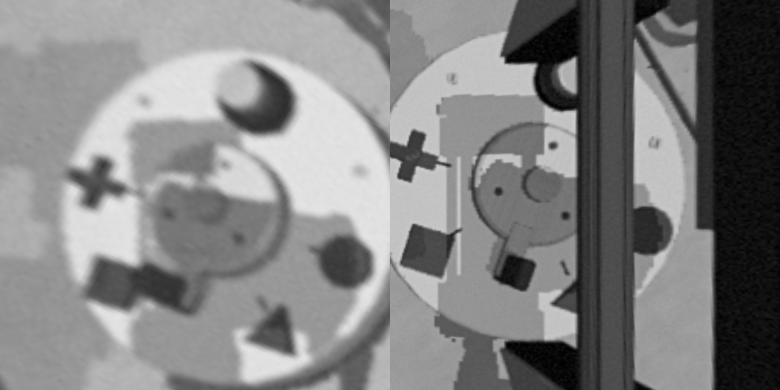

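The tab top is near (478,-67), so the turret is at about -0.1 rad and must go about +0.8 rad CCW. The two cameras disagree by 6 mm, so I'll bring the wrist camera directly overhead, with the gripper clear of the view, for the close measurement.

```bash
python3 -m inch '[0,0,0,-0.04,0,0,1, 0,0,0,-0.04,0,0,1, 0,0,0,-0.04,0,0,1, 0,0,0,-0.04,0,0,1, 0,0,0,-0.04,0,0,1, 0,0,0,-0.04,0,0,1, 0,0,0,0,0,0,1, 0,0,0,0,0,0,1, 0,0,0,0,0,0,1]'
cat > look.py <<'E'
import sys
from h import *
w=capture("wrist");np.savez(f"pics/{sys.argv[1]}.npz",**w)
cx,cy=537.5,-95
a=ortho(w,29,cx,cy,s=1.5,fish=True);b=ortho(w,66,cx,cy,s=1.5,fish=True)
cv2.imwrite(f"pics/{sys.argv[1]}.png",np.hstack([a,b])[:,:,::-1])
E
python3 look.py w1
```

```text
time: 0.9
tool_pos: [524.8, -191.5, 237.4]
tcp_rot: [-3.141, -0.001, 1.57]
contact_force: [-0.5, 0.6, -0.4]
grip_width: 36.5
finger_force: 0.0
```

View pics/w1.png

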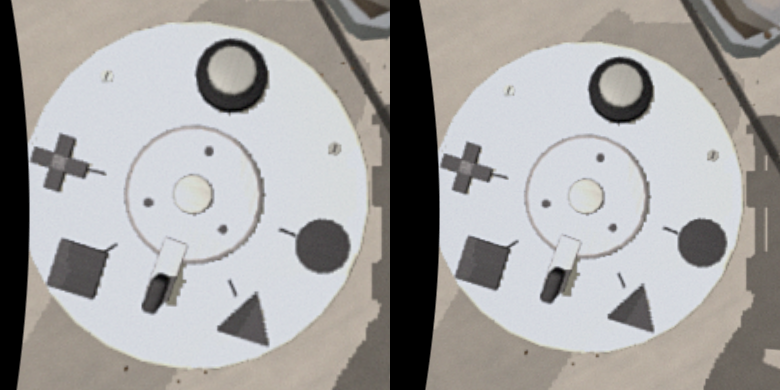

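A clean overhead view: cross (60,162), square (79,268), triangle (247,322), round (322,245), hub at the centre, tab at (156,294), and in the z=66 view at (163,284).

```bash
cat > meas.py <<'E'
import sys
from h import *
w=dict(np.load(f"pics/{sys.argv[1]}.npz"));cx,cy=537.5,-95;s=3.
W=lambda j,i:np.array([cx+130-i/s,cy+130-j/s])
def blob(z,j,i,rad,k,thr=100):
    im=cv2.cvtColor(ortho(w,z,cx,cy,s=s,fish=True),cv2.COLOR_RGB2GRAY)
    m=np.zeros_like(im);cv2.circle(m,(2*j,2*i),rad,255,-1);m&=((im<thr)*255).astype(np.uint8)
    m=cv2.morphologyEx(m,2,np.ones((k,k),np.uint8));n,l,st,ce=cv2.connectedComponentsWithStats(m)
    b=1+np.argmax(st[1:,4]);return W(*ce[b]),st[b].tolist()
P=[]
for j,i in[(60,162),(79,268),(247,322),(322,245)]:
    p,st=blob(29,j,i,66,13);P.append(p);print(p.round(1),st)
o,th=fitconsole(P,[-1.5,-.7,.7,1.5]);print("origin",o.round(1),"yaw",round(th,4),"button",(o+83*np.array([np.cos(th),np.sin(th)])).round(1))
d=o-P[2];print("triangle angle from its own centroid",round(np.arctan2(d[1],d[0])-th,3))
j,i=map(int,sys.argv[2:4])
p,st=blob(66,j,i,40,7,60);d=o-p;print("tab",p.round(1),st,"r",np.hypot(*d).round(1),"angle",round(np.arctan2(d[1],d[0])-th,3))
E
python3 meas.py w1 163 284
```

```text
[548.2  -1.5] [92, 339, 36, 39, 1150]
[488.6 -16.9] [100, 481, 114, 113, 9190]
[ 452.8 -129.2] [443, 597, 87, 87, 4749]
[ 503.7 -179.9] [594, 441, 103, 102, 8598]
resid [5.9 5.6 2.4 1. ] scale 0.9753539975072444
origin [535.8 -92.2] yaw -0.2696 button [ 615.8 -114.3]
triangle angle from its own centroid 0.689
tab [481.6 -77.3] [325, 536, 25, 53, 684] r 56.2 angle 0.001
```

```bash
sed -i 's/p,st=blob(29,j,i,66,13)/p,st=blob(29,j,i,66,13 if j!=60 else 9,130)/' meas.py; python3 meas.py w1 163 284
python3 - <<'E'
from h import *
w=dict(np.load("pics/w1.npz"))
a=ortho(w,66,490,-80,half=45,s=6,fish=True);b=ortho(w,38,490,-80,half=45,s=6,fish=True)
cv2.imwrite("pics/t1.png",np.hstack([a,b])[:,:,::-1])
E
```

```text
[559.1  -4.9] [63, 269, 114, 113, 5802]
[488.6 -16.8] [99, 480, 116, 115, 9679]
[ 452.6 -129.4] [440, 594, 95, 95, 5336]
[ 503.7 -179.9] [592, 439, 107, 106, 9121]
resid [1.1 0.9 0.8 1. ] scale 0.9886884419798035
origin [538.  -94.5] yaw -0.3077 button [ 617.1 -119.7]
triangle angle from its own centroid 0.696
tab [481.6 -77.3] [325, 536, 25, 53, 684] r 59.0 angle 0.011
```

View pics/t1.png

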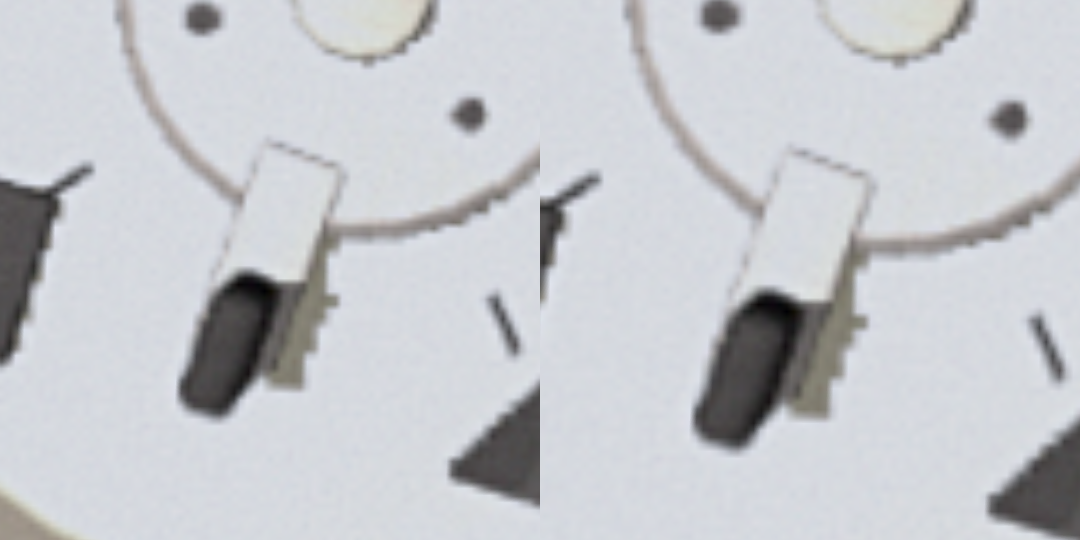

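The tab top is at about (224,350) in the left crop, which gives (476.7,-72.3) and a turret angle of -0.04. The console is at (538,-94.5) with yaw -0.308. Next, move behind the tab (its +y side), turned square to the radius.

```bash
python3 -m inch '[0,0,0,0.037,-0.0097,0,1, 0,0,0,0.037,-0.0097,0,1, 0,0,0,0.037,-0.0097,0,1, 0,0,0,0.037,-0.0097,0,1, 0,0,0,0.037,-0.0097,0,1, 0.0,0,0.0773,0,0,0,1, 0,0,0.0773,0,0,0,1, 0,0,0.0773,0,0,0,1, 0,0,0,0,0,0,1,0,0,0,0,0,0,1]'
```

```text
time: 1.78
tool_pos: [486.0, -42.9, 237.9]
tcp_rot: [3.141, -0.0, 1.228]
contact_force: [-0.1, -0.7, -0.1]
grip_width: 0.5
finger_force: 0.0
```

```bash
python3 -m inch '[0,0,0,0,0,0.04,1, 0,0,0,0,0,0.04,1, 0,0,0,0,0,0.04,1, 0,0,0,0,0,0.04,1, 0,0,0,0,0,0.03,1, 0,0,0,0,0,0.02,1, 0,0,0,0,0,0.013,1, 0,0,0,0,0,0,1, 0,0,0,0,0,0,1]'
```

```text
time: 2.53
tool_pos: [486.0, -43.7, 59.2]
tcp_rot: [-3.141, 0.0, 1.226]
contact_force: [1.0, -0.5, -1.0]
grip_width: 0.0
finger_force: 0.0
```

```bash
python3 -m inch '[0,0,0,-0.003,0,0,1, 0,0,0,-0.003,0,0,1, 0,0,0,-0.003,0,0,1, 0,0,0,-0.003,0,0,1, 0,0,0,-0.002,0,0,1, 0,0,0,-0.002,0,0,1, 0,0,0,-0.002,0,0,1, 0,0,0,-0.002,0,0,1]'
```

```text
time: 3.2
tool_pos: [480.8, -59.1, 59.4]
tcp_rot: [3.141, -0.0, 1.223]
contact_force: [0.1, 2.2, 1.0]
grip_width: 0.6
finger_force: 1.4
```

Contact felt (2.2 N). Now I'll push along the arc, turning with it.

```bash
python3 -m inch '[0,0,-0.0267,-0.0033,-0.0007,0,1, 0,0,-0.0267,-0.0033,-0.0007,0,1, 0,0,-0.0267,-0.0033,-0.0007,0,1, 0,0,-0.0267,-0.0033,-0.0007,0,1, 0,0,-0.0267,-0.0033,-0.0007,0,1, 0,0,-0.0267,-0.0033,-0.0007,0,1, 0,0,-0.0267,-0.0033,-0.0007,0,1, 0,0,-0.0267,-0.0033,-0.0007,0,1, 0,0,-0.0267,-0.0033,-0.0007,0,1, 0,0,-0.0267,-0.0033,-0.0007,0,1]'
python3 - <<'E'
import numpy as np
from h import get_obs
s=get_obs();d=s["tool_pos"][:2]-[538,-94.5];y=s["tcp_rot"][2]
u=-np.array([np.cos(y-np.pi/2),np.sin(y-np.pi/2)]);t=np.array([-u[1],u[0]]);print(d@u,d@t,y-np.pi/2+.308,s["contact_force"])
E
```

```text
time: 4.03
tool_pos: [470.8, -83.7, 59.4]
tcp_rot: [3.142, -0.001, 1.625]
contact_force: [-0.1, 2.3, 2.1]
grip_width: 0.4
finger_force: 1.3
66.47777483738936 -14.473340945515424 0.36261489587737844 [-0.12189502  2.26895594  2.13409422]
```

```bash
python3 -m inch '[0,0,-0.0267,-0.0033,-0.0007,0,1, 0,0,-0.0267,-0.0033,-0.0007,0,1, 0,0,-0.0267,-0.0033,-0.0007,0,1, 0,0,-0.0267,-0.0033,-0.0007,0,1, 0,0,-0.0267,-0.0033,-0.0007,0,1, 0,0,-0.0267,-0.0033,-0.0007,0,1, 0,0,-0.0267,-0.0033,-0.0007,0,1, 0,0,0,0,0,0,1, 0,0,0,0,0,0,1]'
python3 - <<'E'
import numpy as np
from h import get_obs
s=get_obs();d=s["tool_pos"][:2]-[538,-94.5];y=s["tcp_rot"][2]
u=-np.array([np.cos(y-np.pi/2),np.sin(y-np.pi/2)]);t=np.array([-u[1],u[0]]);print(d@u,d@t,y-np.pi/2+.308,s["contact_force"])
E
```

```text
time: 4.78
tool_pos: [470.1, -102.8, 59.3]
tcp_rot: [-3.142, -0.0, 1.902]
contact_force: [0.0, 0.1, -0.6]
grip_width: 0.1
finger_force: 0.1
66.87074059757448 -14.229002658803438 0.6396713251601882 [ 0.04768293  0.06078    -0.57088325]
```

```bash
python3 -m inch '[0,0,0,0.01,0,0,1, 0,0,0,0.015,0,0,1, 0,0,0,0,0,-0.04,1, 0,0,0,0,0,-0.045,1, 0,0,0,0,0,-0.045,1, 0,0,0,0,0,-0.045,1, 0,0,0,0,0,-0.045,1, 0,0,0,0,0,0,1]'; python3 -m inch '[0,0,0,-0.035,0,0,1, 0,0,0,-0.035,0,0,1, 0,0,0,-0.035,0,0,1, 0,0,0,-0.035,0,0,1, 0,0,0,0,0,0,1, 0,0,0,0,0,0,1, 0,0,0,0,0,0,1]'
python3 - <<'E'
from h import *
w=capture("wrist");np.savez("pics/w2.npz",**w)
a=ortho(w,38,480,-115,half=50,s=3.9,fish=True);b=ortho(w,66,480,-115,half=50,s=3.9,fish=True)
cv2.imwrite("pics/w2.png",np.hstack([a,b])[:,:,::-1])
E
python3 meas.py w2 245 300
```

```text
time: 5.45
tool_pos: [466.2, -83.7, 242.0]
tcp_rot: [3.132, 0.008, 1.904]
contact_force: [0.8, -0.6, 0.3]
grip_width: 0.8
finger_force: 0.0
time: 6.03
tool_pos: [499.8, -188.5, 234.8]
tcp_rot: [-3.141, -0.001, 1.904]
contact_force: [-0.4, 0.3, -0.0]
grip_width: 0.5
finger_force: 0.0
[558.8  -4.9] [62, 270, 116, 113, 6458]
[488.  -16.8] [99, 482, 117, 114, 9544]
[ 454.7 -128.3] [442, 583, 89, 104, 5932]
[ 503.1 -179.9] [592, 440, 107, 107, 9189]
resid [1.6 1.2 2.9 1.2] scale 0.9825125905741162
origin [538.2 -94.2] yaw -0.3056 button [ 617.4 -119.1]
triangle angle from its own centroid 0.693Traceback (most recent call last):
  File "meas.py", line 16, in <module>
    p,st=blob(66,j,i,40,7,60);d=o-p;print("tab",p.round(1),st,"r",np.hypot(*d).round(1),"angle",round(np.arctan2(d[1],d[0])-th,3))
         ~~~~^^^^^^^^^^^^^^^^
  File "meas.py", line 9, in blob
    b=1+np.argmax(st[1:,4]);return W(*ce[b]),st[b].tolist()
        ~~~~~~~~~^^^^^^^^^^
    return _wrapfunc(a, 'argmax', axis=axis, out=out, **kwds)
    return bound(*args, **kwds)
ValueError: attempt to get argmax of an empty sequence
```

View pics/w2.png

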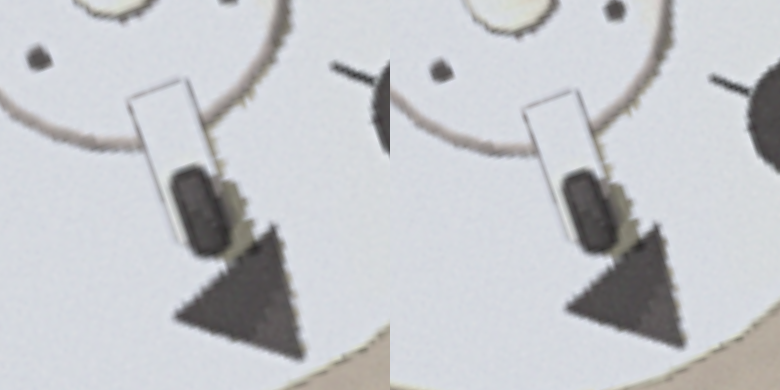

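The turret is at about 0.647 (tab top at (200,211) in the right crop, triangle just beyond); about 0.05 rad remains. Going back behind the tab to finish.

```bash
python3 -m inch '[0,0,0,0.035,0,0,1, 0,0,0,0.035,0,0,1, 0,0,0,0.035,0,0,1, 0,0,0,0.035,0,0,1, 0,0,0,0,0,0,1, 0,0,0,0,0,0,1]'; python3 -m inch '[0,0,0,0,0,0.04,1, 0,0,0,0,0,0.045,1, 0,0,0,0,0,0.045,1, 0,0,0,0,0,0.045,1, 0,0,0,0,0,0.03,1, 0,0,0,0,0,0.015,1,0,0,0,0,0,0,1,0,0,0,0,0,0,1]'
cat > st.py <<'E'
import numpy as np
from plant import get_obs
s=get_obs();d=s["tool_pos"][:2]-[538,-94.5];y=s["tcp_rot"][2]
u=-np.array([np.cos(y-np.pi/2),np.sin(y-np.pi/2)]);t=np.array([-u[1],u[0]]);print(d@u,d@t,y-np.pi/2+.308,s["contact_force"])
E
python3 st.py
```

```text
time: 6.58
tool_pos: [463.1, -81.8, 235.8]
tcp_rot: [3.141, 0.0, 1.907]
contact_force: [0.7, 0.1, 1.0]
grip_width: 0.5
finger_force: 0.0
time: 7.25
tool_pos: [463.8, -84.1, 59.1]
tcp_rot: [-3.141, -0.0, 1.904]
contact_force: [0.2, 0.0, 0.8]
grip_width: 0.8
finger_force: 0.0
66.78461506305388 -34.05129076756376 0.6407526830330705 [0.18148403 0.04346515 0.75642107]
```

```bash
python3 -m inch '[0,0,-0.0373,0,0,0,1, 0,0,0,-0.005,0,0,1, 0,0,0,-0.005,0,0,1, 0,0,0,-0.005,0,0,1, 0,0,0,-0.005,0,0,1, 0,0,0,-0.002,0,0,1, 0,0,0,-0.0015,0,0,1, 0,0,0,-0.0015,0,0,1, 0,0,0,-0.0015,0,0,1, 0,0,0,0,0,0,1]'; python3 st.py
```

```text
time: 8.08
tool_pos: [471.5, -103.4, 59.3]
tcp_rot: [-3.141, -0.001, 1.96]
contact_force: [-0.9, -0.2, 0.9]
grip_width: 0.6
finger_force: 0.5
64.87949828374359 -17.00449749114715 0.6968737046061684 [-0.87577892 -0.18879588  0.8933562 ]
```

Another 2.5 mm.

```bash
python3 -m inch '[0,0,0,-0.001,0,0,1, 0,0,0,-0.001,0,0,1, 0,0,0,-0.0013,0,0,1, 0,0,0,0,0,0,1, 0,0,0,0,0,0,1, 0,0,0,0,0,0,1]'; python3 st.py
```

```text
time: 8.58
tool_pos: [472.4, -105.8, 59.2]
tcp_rot: [-3.141, -0.0, 1.96]
contact_force: [-3.2, 0.9, 1.0]
grip_width: 0.6
finger_force: 1.1
64.96459595638501 -14.37679513740636 0.6970553796748897 [-3.15106892  0.9262595   1.00115869]
```

```bash
python3 -m inch '[0,0,0,0.01,0,0,1, 0,0,0,0.015,0,0,1, 0,0,0,0,0,-0.04,1, 0,0,0,0,0,-0.045,1, 0,0,0,0,0,-0.045,1, 0,0,0,0,0,-0.045,1, 0,0,0,0,0,-0.045,1, 0,0,0,0,0,0,1]'; python3 -m inch '[0,0,0,-0.035,0,0,1, 0,0,0,-0.035,0,0,1, 0,0,0,-0.035,0,0,1, 0,0,0,-0.035,0,0,1, 0,0,0,0,0,0,1, 0,0,0,0,0,0,1, 0,0,0,0,0,0,1]'
python3 - <<'E'
from h import *
w=capture("wrist");np.savez("pics/w3.npz",**w)
a=ortho(w,38,480,-115,half=50,s=3.9,fish=True);b=ortho(w,66,480,-115,half=50,s=3.9,fish=True)
cv2.imwrite("pics/w3.png",np.hstack([a,b])[:,:,::-1])
E
```

```text
time: 9.25
tool_pos: [468.1, -87.6, 242.2]
tcp_rot: [3.131, 0.009, 1.96]
contact_force: [1.1, 0.1, 0.6]
grip_width: 0.5
finger_force: 0.0
time: 9.83
tool_pos: [507.3, -190.0, 234.9]
tcp_rot: [-3.141, -0.001, 1.96]
contact_force: [0.2, 0.5, -0.5]
grip_width: 0.2
finger_force: 0.0
```

View pics/w3.png

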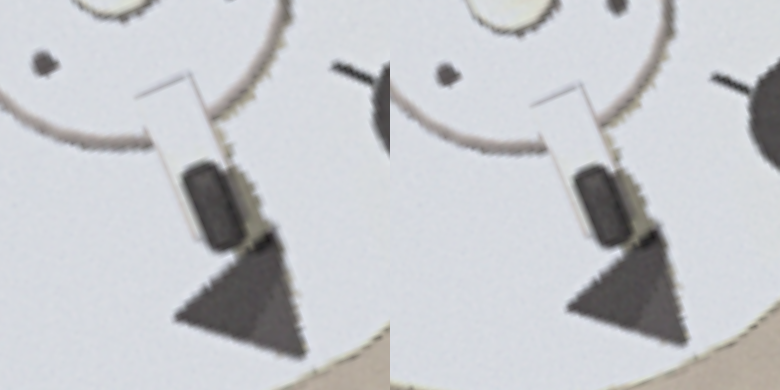

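The turret is at about 0.696 (tab top (212,206)), aimed at the triangle. Before pressing the button I'll check the clearance of the nearby bin.

Run:
```python
from h import *
c=dict(np.load("pics/scene0.npz"))
for u,v,z in[(318,208,0),(318,185,100),(362,132,100),(240,120,40),(330,155,40),(425,175,130),(393,222,80)]: print(u,v,z,onz(c,u,v,z).round())
```

```text
318 208 0 [ 706. -144.]
318 185 100 [ 681. -156.]
362 132 100 [930. -32.]
240 120 40 [699. 272.]
330 155 40 [839. -16.]
425 175 130 [ 902. -274.]
393 222 80 [ 769. -320.]
```

The bin corner is about 80 mm from the button, so I'll turn the gripper's long side away from it.

```bash
python3 -m inch '[0,0,-0.0753,0,0,0,1, 0,0,-0.0753,0,0,0,1, 0,0,-0.0753,0,0,0,1, 0,0,-0.0753,0,0,0,1, 0,0,-0.0753,0,0,0,1, 0,0,-0.0753,0,0,0,1, 0,0,-0.0753,0,0,0,1, 0,0,0,0,0,0,1]'; python3 -m inch '[0,0,0,-0.0186,0.0268,0,1, 0,0,0,-0.0186,0.0268,0,1, 0,0,0,-0.0186,0.0268,0,1, 0,0,0,-0.0186,0.0268,0,1, 0,0,0,-0.0186,0.0268,0,1, 0,0,0,0,0,0,1, 0,0,0,0,0,0,1]'; python3 -m inch '[0,0,0,0,0,0.04,1, 0,0,0,0,0,0.04,1, 0,0,0,0,0,0.04,1, 0,0,0,0,0,0.04,1, 0,0,0,0,0,0.025,1, 0,0,0,0,0,0,1, 0,0,0,0,0,0,1]'
```

```text
time: 10.55
tool_pos: [507.4, -189.7, 235.6]
tcp_rot: [3.141, 0.0, 2.756]
contact_force: [0.3, -0.1, -0.8]
grip_width: 0.8
finger_force: 0.0
time: 11.13
tool_pos: [617.5, -118.6, 234.9]
tcp_rot: [-3.141, -0.001, 2.75]
contact_force: [0.9, -0.1, 0.8]
grip_width: 0.6
finger_force: 0.0
time: 11.72
tool_pos: [616.2, -120.6, 87.2]
tcp_rot: [-3.141, -0.002, 2.749]
contact_force: [0.3, -0.3, 0.9]
grip_width: 0.4
finger_force: 0.0
```

Next, lower to TCP z≈59, then press slowly.

```bash
python3 -m inch '[0,0,0,0,0,0.02,1, 0,0,0,0,0,0.015,1, 0,0,0,0,0,0.0025,1, 0,0,0,0,0,0.0025,1, 0,0,0,0,0,0,1, 0,0,0,0,0,0,1]';python3 -m inch '[0,0,0,0,0,0.0025,1, 0,0,0,0,0,0.0025,1, 0,0,0,0,0,0,1, 0,0,0,0,0,0,1]'
```

```text
time: 12.22
tool_pos: [617.5, -120.5, 56.4]
tcp_rot: [-3.142, 0.001, 2.75]
contact_force: [-0.7, 0.5, 2.7]
grip_width: 0.4
finger_force: 0.9
time: 12.55
tool_pos: [617.8, -120.5, 51.9]
tcp_rot: [3.141, 0.002, 2.75]
contact_force: [-0.1, 0.0, 5.0]
grip_width: 0.3
finger_force: 2.2
```

```bash
python3 -m inch '[0,0,0,0,0,0.002,1, 0,0,0,0,0,0,1, 0,0,0,0,0,0,1]'
```

```text
time: 12.8
tool_pos: [617.8, -120.5, 51.2]
tcp_rot: [3.141, 0.002, 2.75]
contact_force: [-2.8, 0.4, 10.6]
grip_width: 0.5
finger_force: 5.4
```

```bash
python3 -m inch '[0,0,0,0,0,0.002,1, 0,0,0,0,0,0,1, 0,0,0,0,0,0,1]'; python3 -m inch '[0,0,0,0,0,-0.006,1, 0,0,0,0,0,-0.01,1, 0,0,0,0,0,-0.03,1, 0,0,0,0,0,-0.045,1, 0,0,0,0,0,-0.045,1, 0,0,0,0,0,-0.045,1, 0,0,0,0,0,-0.03,1, 0,0,0,0,0,0,1,0,0,0,0,0,0,1]'
```

```text
time: 13.05
tool_pos: [617.9, -120.5, 51.0]
tcp_rot: [3.142, 0.003, 2.751]
contact_force: [-6.1, 1.0, 19.9]
grip_width: 0.7
finger_force: 9.9
time: 13.8
tool_pos: [617.7, -120.4, 218.3]
tcp_rot: [3.141, 0.003, 2.75]
contact_force: [-1.3, 0.4, -0.8]
grip_width: 0.3
finger_force: 0.0
```

Run:
```python
from h import *
w=capture("wrist");s=capture("scene")["image"][80:350,150:350]
a=ortho(w,29,538,-94.5,half=125,s=1.6,fish=True)
cv2.imwrite("pics/w4.png",np.hstack([a,cv2.resize(s,(296,400))])[:,:,::-1])
```

```text
(no output)
```

View pics/w4.png

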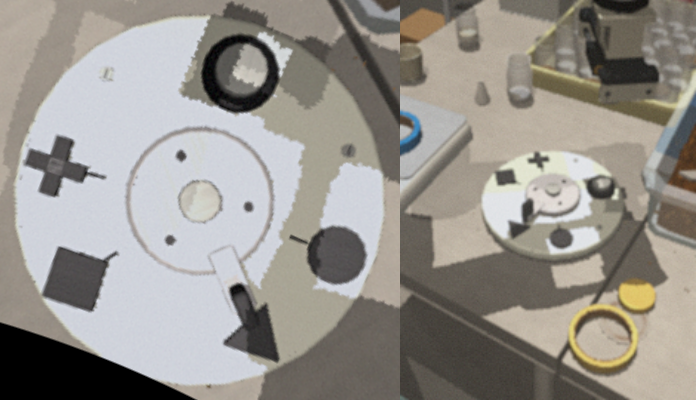

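The pointer (nose near (250,322)) still aims at the triangle's middle (252,335), the button is free, and the bystanders are in place.

```bash
python3 -c "from plant import close_job;print(close_job())"
```

```text
the job is handed in; nothing more can be done
None
```

The turret points at the middle of the triangular plate (0.696 rad measured, 0.70 wanted), and the button was then pressed fully down and released. The jar, nozzle, tape and lid were not touched, and the job was handed in at about 14 s. I also went over the picture-size limit once: one crop I viewed was 1080 pixels wide, against the 800 allowed.

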